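# Press the bronze spindle bushing into the yarn turntable

## Task

Take the brass-coloured bushing out of the wooden block and put its shank into the bore of the yarn turntable's aluminium bearing block, then press it straight down until its shoulder sits flush on the block all round, and let go. The bore grips tightly and the turntable gives way under the push (it may settle in its foot, and rests on a rubber cushion), so feel for the shoulder bottoming, and never push down harder than about 25 N. Leave the punch, the thread spool and the yarn cone where they are.

Things in the scene. Friction and masses are not known exactly. Their poses are not given: they have to be found in the camera images.
- bushing_head (a point): Brass-coloured round bushing, upright, 65 mm tall, about 120 g: on top a head 26 mm across, 34 mm tall (grip here); below it a shoulder 38 mm across, 5 mm thick; below that a shank 22 mm across, 26 mm long, its lowest 6 mm tapering to 19 mm. This point: on its axis, middle of the head, 17 mm below its top and 17 mm above the shoulder's upper face. z: up its axis.
- bushing_shoulder (a point): Same bushing: point on its axis in the plane of the shoulder's underside (the face that must sit on the bearing block), 22 mm below bushing_head. z: up its axis. At the start the shank hangs in one of the wooden block's holes, the shoulder resting on the block's top, 36 mm above the table.
- bore_mouth (a point): Centre of the bore's mouth on the flat top of the aluminium bearing block (60 x 60 mm, 40 mm tall, top 72 to 80 mm above the table). z: up the bore. Bore 23 mm across, 40 mm deep: the first 8 mm free, then spring fingers grip the shank, and its foot drives a tight ring down over the last 4 to 7 mm. This takes up to 12 to 20 N, varying. Moves with the platter.
- platter: Red round platter, 140 mm across, that carries the bearing block at its centre; its upper face is 40 mm below the bore's mouth. It rests on a springy rubber cushion on the post: pushed, it sinks straight down by a few millimetres, more the harder it is pushed, and comes up when released. Origin: on the bore's axis, 70 mm below its mouth.
- post: Short steel post with the black rubber cushion on top, under the platter, in a fixed dark foot 120 mm across. It is stiff in the foot, set at a height that differs from case to case; a push of about 8 N makes it settle by 2 to 10 mm until it stands on its stop, where it stays. Origin: on the bore's axis, 70 mm below the bore's mouth while the cushion is not squashed. z up.
- rack: Wooden block 64 x 220 x 36 mm, fixed, with three 25 mm holes 75 mm apart along its y axis, the middle one at its centre; holds the bushing, the punch and the thread spool in any order. Origin: centre of its underside.
- punch: Dark steel punch standing in the wooden block: collar 32 mm across, thinner stem on top, its top 52 mm above the block. Origin: the lower end of its shank, on its axis, z up. To be left alone.
- spool: Blue thread spool with white ends, 34 mm across, standing in the wooden block, its top 40 mm above the block. Origin: the lower end of its shank, on its axis, z up. To be left alone.
- cone: Big white cone of yarn, 92 mm across and 122 mm tall, standing on the table. Origin: centre of its underside. To be left alone.

How it is judged:
By the outcome, as a careful person would: the job done as asked, in the order asked, and still so for the second after the job is handed in, with the robot touching nothing.
It also fails if it takes over 64 s, if anything falls off the work surface, if the arm or the gripper's body presses on something with over 40 N, if the wrist force passes 120 N, or if a joint passes its speed limit or range.

## Robot

A 6-joint arm with a two-finger parallel gripper is mounted at the origin on the work surface. World frame = base frame: x ahead of the robot, y to its left, z up, the work surface at z = 0. Lengths are in m, angles in rad, forces in N, time in s.
With the tool pointing down it reaches from about 0.3 to 0.775 m from the base axis. Payload 14.6 kg.
Tool frame: the origin (TCP) lies at the very end of the fingers, on their centre line; the grasp point (between the pads) lies 19 mm behind it; z points along the fingers, y is the line along which they close (so a half turn about z gives the same grasp; the last joint's range is limited). The gripper opens to 85 mm and grips with 20 to 120 N. Pads are 22 mm wide; open, the fingers measure 114 mm over their backs; the gripper's body (76 mm by 85 mm) begins 54 mm behind the grasp point. The pads swing forward as they close: fully open they stand 13 mm farther back than shut.
Start: joints at [1.067, 0.3, 1.521, -0, 1.321, -0.067], TCP at [0.233, 0.498, 0.231] pointing down, gripper open.
Joint ranges: [-3.03, 3.03], [-0.79, 2.21], [0.23, 2.52], [-1.04, 4.18], [0, 3.07], [-2.55, 2.55]. Speed limits (rad/s): [2.22, 2.22, 2.57, 3.14, 3.14, 3.14].

## Interface

Orientations are given as a unit quaternion [w, x, y, z].
In Python, from bench import arm, vision gives the robot as it stands. The module is installed in compiled form; this text tells all that it offers.
- The arm moves only by the shell command python3 -m jog 'ROWS' [FORCE]. ROWS is JSON, a list of rows, each a list of 5 numbers: the opening in per cent of the stroke, from 0 (shut) to 100 (fully open), then the shift along the tool's x, y, z in m, then the turn about the tool's z in degrees. A call has 1 to 8 rows; each row is the pose to reach, as a shift and turn from the pose commanded when the call began, along the tool's axes at that moment; what a row does not reach only later rows make up. A row lasts 1/12 s, in which the tool goes at most 41.7 mm and 7.16 degrees, less where a joint would pass 70% of its speed; a pose out of reach is approached as far as the arm can. A call with a gripper value outside its range is refused whole. The fingers move at their own pace and stop on an object; FORCE is the grip in N (left out, the last holds). Time passes only in rows, so rows that repeat a pose let the fingers close. It gives the time, the measured TCP pose, the force and the opening at its end, in the units of the state.
- arm.read_state(): the state, without advancing time (a new reading comes with each control period).
- vision.get_image(name): name is "scene" or "top"; returns a dict with "image" (384x512x3 uint8, blue, green, red), "fovy" (degrees; the focal length in pixels is half the picture's height over the tangent of half this angle, whatever the lens; pixels are square), "cx", "cy" (the principal point, pixels), "distortion" ([k1, k2, p1, p2, k3] as OpenCV has them; the pictures are not rectified), "world_to_cam" (4x4, takes a point from world to camera coordinates). Camera axes: x right, y up, looking along -z (the intrinsics and any distortion apply to the point x, -y, -z); pixel columns grow to the right and rows downward; lengths in m; the calibration is good to about 2 mm. A picture is of the moment at which its call begins. There is no depth.
- arm.close_job(): hands the job in, once; it reports no verdict.
The state is a dict: "t": time; "q": joint angles; "qvel": joint speeds; "tau": joint torques, N m; "position": TCP position; "tool_rot": TCP orientation; "ft_force": force on the tool from outside, world axes, zero at the start; "torque": the same for the moment, N m; "width": finger opening in m.
Only numpy, scipy, OpenCV 4.12 (cv2) and the standard library are available. Lean on these libraries where they do the work, as an engineer would, in place of code of your own. Each camera call takes 0.05 s, during which the arm holds its last target. There are 200 camera calls.

## Working session

There is one attempt and no reset: what is moved stays moved. The work goes in short steps, Python scripts to look and compute and a shell command to move; the robot and the scene stay as the last step left them, time stands still between calls to the robot, and variables do not carry over. Pictures are saved under pics/ and viewed, on a budget of 10 in all, crops included, one or two more only if the job needs it, and the job is handed in when it is done.

```bash
mkdir -p pics; cat > h.py <<'E'
import numpy as np, cv2
from bench import arm, vision
def cam(d):
    f=d["image"].shape[0]/2/np.tan(np.radians(d["fovy"])/2)
    return np.array([[f,0,d["cx"]],[0,f,d["cy"]],[0,0,1]]),np.array(d["distortion"],float),np.array(d["world_to_cam"])
def ray(d,uv):
    K,D,T=cam(d); n=cv2.undistortPoints(np.array([[uv]],float),K,D)[0,0]
    R,t=T[:3,:3],T[:3,3]; return -R.T@t, R.T@np.array([n[0],-n[1],-1.])
def at_z(d,uv,z):
    o,v=ray(d,uv); return o+v*(z-o[2])/v[2]
def proj(d,P):
    K,D,T=cam(d); P=np.atleast_2d(P); c=P@T[:3,:3].T+T[:3,3]; c=c*[1,-1,-1]
    return cv2.projectPoints(c,np.zeros(3),np.zeros(3),K,D)[0][:,0]
E
python3 - <<'E'
from h import *
import pickle
for n in("scene","top"):
    d=vision.get_image(n); pickle.dump(d,open(n+".pkl","wb")); cv2.imwrite(f"pics/{n}0.png",d["image"])
    T=np.array(d["world_to_cam"]);print(n,d["fovy"],d["distortion"],-T[:3,:3].T@T[:3,3])
s=arm.read_state();print({k:np.round(v,4).tolist() for k,v in s.items()})
E
```

```text
scene 55.03104212158969 [-0.09162965  0.          0.          0.          0.        ] [ 1.12867383 -0.20935897  0.59540769]
top 57.688075875682394 [0.0308664 0.        0.        0.        0.       ] [0.57585221 0.02737243 0.82171698]
{'t': 0.1, 'q': [1.0674, 0.3004, 1.5215, -0.0, 1.3207, -0.0666], 'qvel': [-0.0013, -0.001, -0.0001, 0.0006, -0.0003, -0.0009], 'tau': [0.0004, -54.4381, -36.2371, -0.0001, 0.0031, 0.0001], 'position': [0.2326, 0.4982, 0.2308], 'tool_rot': [-0.0001, 0.2167, 0.9762, -0.0005], 'ft_force': [0.0214, 0.3316, -0.1857], 'torque': [0.0118, -0.0098, 0.0224], 'width': 0.0855}
```

View pics/top0.png

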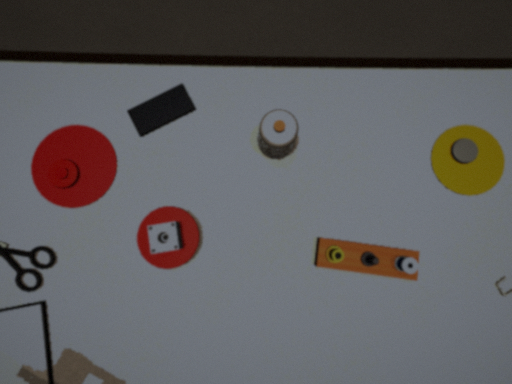

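View pics/scene0.png

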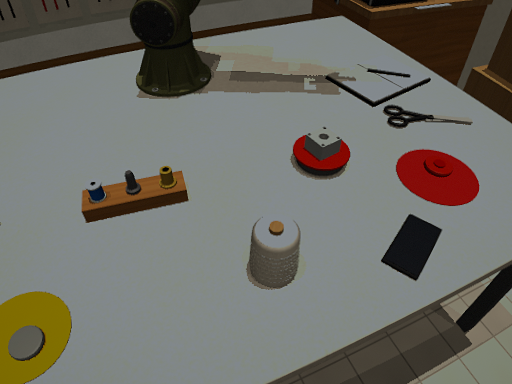

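The top view shows the bushing near (336,254), punch (370,258), spool (408,265), and the bearing block near (164,237). In the scene view they are at (167,176) and (323,140). I'll zoom in on these.

```bash
python3 - <<'E'
from h import *
import pickle
t=pickle.load(open("top.pkl","rb"));s=pickle.load(open("scene.pkl","rb"))
def c(d,x,y,w,h): return cv2.resize(d["image"][y:y+h,x:x+w],(400,300),interpolation=cv2.INTER_CUBIC)
g=np.vstack([np.hstack([c(t,315,236,40,30),c(t,139,215,48,36)]),np.hstack([c(s,147,158,40,30),c(s,291,115,64,48)])])
g=np.clip(g*1.0*1.3,0,255).astype(np.uint8)
cv2.imwrite("pics/z0.png",g)
for n,d,uv,z in [("bush",t,(336,254),.075),("bushS",s,(167,168),.075),("bore",t,(164,237),.076),("boreS",s,(323,137),.076)]: print(n,at_z(d,uv,z))
E
```

```text
bush [ 0.52714462 -0.14322685  0.075     ]
bushS [ 0.52481646 -0.14167097  0.075     ]
bore [0.556222   0.22018649 0.076     ]
boreS [0.56484447 0.21812279 0.076     ]
```

View pics/z0.png

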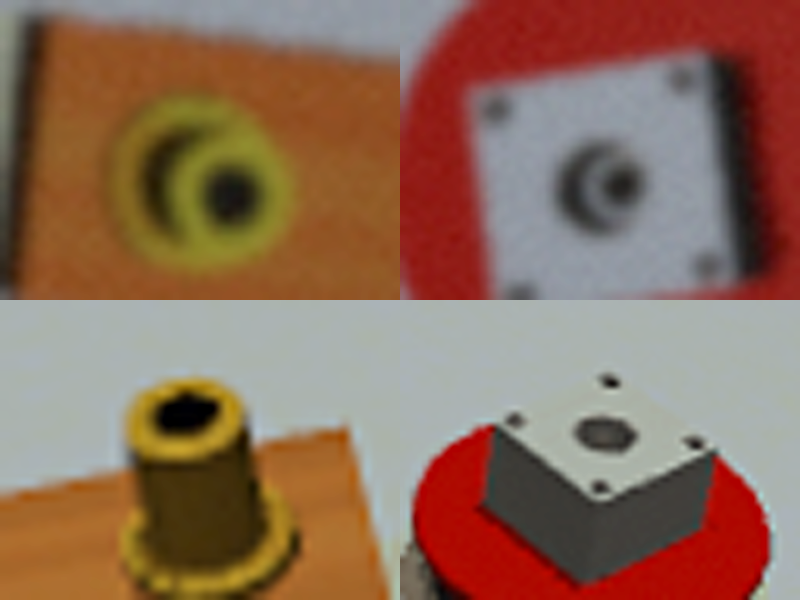

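Refined pixels from the zoom: in top, the head's top is at (337.8,254.9) and the bore at (162.7,236.9). In scene, the head's top is at (165.3,169.3) and the bore at (323.4,136.0). Triangulating next.

```bash
cat >> h.py <<'E'
def tri(obs):
    A=np.zeros((3,3));b=np.zeros(3)
    for d,uv in obs:
        o,v=ray(d,uv);v=v/np.linalg.norm(v);M=np.eye(3)-np.outer(v,v);A+=M;b+=M@o
    return np.linalg.solve(A,b)
E
python3 - <<'E'
from h import *
import pickle
t=pickle.load(open("top.pkl","rb"));s=pickle.load(open("scene.pkl","rb"))
for n,a,b in [("head",(337.75,254.9),(165.25,169.25)),("bore",(162.7,236.85),(323.4,136.0))]:
    P=tri([(t,a),(s,b)]);print(n,P,proj(t,P)-a,proj(s,P)-b)
h1=at_z(t,(337.75,254.9),.075);h2=at_z(s,(165.25,169.25),.075);print(h1,h2)
# shoulder upper z=.041
print("shoulder",at_z(t,(334.4,254),.041))
p=at_z(t,(371,258),.09);q=at_z(t,(410,266),.076);print("punch,spool",p,q)
e1=at_z(t,(318,238),.036);e2=at_z(t,(419,250.5),.036);print(np.linalg.norm(e1-e2),np.degrees(np.arctan2(*(e2-e1)[[1,0]])))
st=arm.read_state();from scipy.spatial.transform import Rotation as R
w=st["tool_rot"];print(R.from_quat([w[1],w[2],w[3],w[0]]).as_matrix().round(3))
E
```

```text
head [ 0.52548255 -0.14651406  0.07383482] [[-0.30204138 -0.10501054]] [[-0.30780862 -0.0337964 ]]
bore [0.55655658 0.22458132 0.07119056] [[-0.1753093  -0.09203878]] [[-0.17703668  0.02128127]]
[ 0.52535666 -0.14687362  0.075     ] [ 0.52719955 -0.14607832  0.075     ]
shoulder [ 0.52485593 -0.14748588  0.041     ]
punch,spool [ 0.52152484 -0.21135965  0.09      ] [ 0.50590274 -0.29614759  0.076     ]
0.22302500724601498 -95.85797261114803
[[-0.906  0.423 -0.001]
 [ 0.423  0.906 -0.001]
 [ 0.    -0.001 -1.   ]]
```

```bash
python3 -m jog '[[70,-0.3,-0.257,0,54],[70,-0.3,-0.257,0,54],[70,-0.3,-0.257,0,54],[70,-0.3,-0.257,0,54],[70,-0.3,-0.257,0,54],[70,-0.3,-0.257,0,54],[70,-0.3,-0.257,0,54],[70,-0.3,-0.257,0,54]]' 40
cat > togo.py <<'E'
import sys
from h import *
from scipy.spatial.transform import Rotation as R
x,y,z,yaw=map(float,sys.argv[1:5])
s=arm.read_state();w=s["tool_rot"];M=R.from_quat([w[1],w[2],w[3],w[0]]).as_matrix()
cy=np.degrees(np.arctan2(M[1,1],M[0,1]))
print("shift tool",(M.T@(np.array([x,y,z])-s["position"])).round(4),"turn",round((cy-yaw+90)%180-90,2),"yaw",round(cy,2))
print("pos",s["position"].round(4) if hasattr(s["position"],'round') else s["position"],"F",np.round(s["ft_force"],2),"T",np.round(s["torque"],3),"w",round(s["width"],4),"t",s["t"],"q6",round(s["q"][5],2),"z-axis",M[:,2].round(4))
E
python3 togo.py .526 -.1465 .12 -5.9
```

```text
t: 0.77
position: [0.3705, 0.1928, 0.2313]
tool_rot: [0.0, 0.639, 0.769, 0.0]
ft_force: [0.8, 0.9, -0.3]
width: 0.0595
shift tool [-0.3621  0.0906  0.1113] turn 16.48 yaw 10.58
pos [0.3705 0.1928 0.2313] F [ 0.79  0.93 -0.26] T [ 0.068 -0.057  0.026] w 0.0595 t 0.7667 q6 0.21 z-axis [ 1.e-04  0.e+00 -1.e+00]
```

```bash
python3 -m jog '[[65,-0.34,0.08,0.07,14],[65,-0.34,0.08,0.07,14],[65,-0.34,0.08,0.07,14],[65,-0.34,0.08,0.07,14],[65,-0.34,0.08,0.07,14],[65,-0.34,0.08,0.07,14],[65,-0.34,0.08,0.07,14],[65,-0.34,0.08,0.07,14]]' 40 >/dev/null
python3 -m jog '[[65,0,0,0,0],[65,0,0,0,0],[65,0,0,0,0]]' >/dev/null
python3 togo.py .526 -.1465 .12 -5.9
```

```text
shift tool [-0.0422  0.0243  0.0454] turn 2.85 yaw -3.05
pos [ 0.504  -0.1031  0.1655] F [ 0.05  0.51 -1.04] T [-0.003  0.042 -0.001] w 0.0556 t 1.6833 q6 -0.22 z-axis [-9.e-04  3.e-04 -1.e+00]
```

Position over the bushing at z = 0.12, then look to check the alignment in both views.

```bash
python3 -m jog '[[65,-0.042,0.024,0.045,3],[65,-0.042,0.024,0.045,3],[65,-0.042,0.024,0.045,3],[65,-0.042,0.024,0.045,3],[65,-0.042,0.024,0.045,3],[65,-0.042,0.024,0.045,3]]' >/dev/null
python3 togo.py .526 -.1465 .045 -5.9
python3 - <<'E'
from h import *
t=vision.get_image("top");s=vision.get_image("scene")
p=arm.read_state()["position"]
print(proj(t,p),proj(s,p))
def c(d,x,y,w,h): return cv2.resize(d["image"][y:y+h,x:x+w],(400,300),interpolation=cv2.INTER_CUBIC)
g=np.hstack([c(t,297,219,80,60),c(s,127,118,80,60)])
cv2.imwrite("pics/z1.png",np.clip(g*1.3,0,255).astype(np.uint8))
E
```

```text
shift tool [-0.001  -0.0003  0.077 ] turn -0.04 yaw -5.94
pos [ 0.5263 -0.1455  0.122 ] F [ 0.04 -0.67  0.51] T [-0.003 -0.047 -0.007] w 0.0557 t 2.1833 q6 -0.23 z-axis [ 1.6e-03 -5.0e-04 -1.0e+00]
[[342.7794365  256.14679924]] [[161.54367584 151.80162726]]
```

View pics/z1.png

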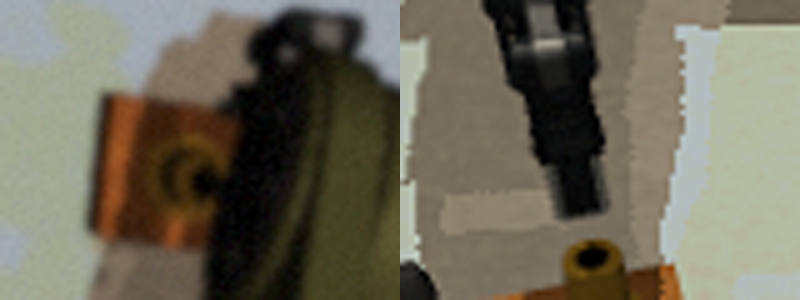

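The scene view shows the near fingertip at about (163,161), just above the head at (166,170), and the approach is aligned. Descending.

```bash
python3 - <<'E'
from h import *
s=vision.get_image("scene");p=np.array(arm.read_state()["position"])
print(proj(s,[p+[.028,-.003,0],p+[.028,-.003,.006]]))
E
python3 -m jog '[[65,-0.001,0,0.03,0],[65,-0.001,0,0.055,0],[65,-0.001,0,0.07,0],[65,-0.001,0,0.076,0],[65,-0.001,0,0.076,0],[65,-0.001,0,0.076,0]]'
python3 togo.py .526 -.1465 .046 -5.9
```

```text
[[163.32603911 160.52182266]
 [162.8207527  158.20405111]]
t: 2.83
position: [0.5264, -0.1475, 0.0457]
tool_rot: [0.0, 0.743, 0.669, 0.0]
ft_force: [-0.3, -0.2, 0.6]
width: 0.0552
shift tool [ 0.001  -0.0005 -0.0003] turn -0.11 yaw -6.01
pos [ 0.5264 -0.1475  0.0457] F [-0.33 -0.22  0.57] T [-0.039 -0.031  0.017] w 0.0552 t 2.8333 q6 -0.24 z-axis [ 9.e-04 -3.e-04 -1.e+00]
```

The fingertip prediction (163.3,160.5) matches the view. Closing.

```bash
python3 -m jog '[[20,0.001,0,0,0],[20,0.001,0,0,0],[20,0.001,0,0,0],[20,0.001,0,0,0],[20,0.001,0,0,0],[20,0.001,0,0,0]]' 25
python3 togo.py .526 -.1465 .046 -5.9
python3 -m jog '[[10,0,0,0,0],[10,0,0,0,0],[10,0,0,0,0],[10,0,0,0,0]]' 80
python3 togo.py .526 -.1465 .046 -5.9
```

```text
t: 3.33
position: [0.5266, -0.1466, 0.0459]
tool_rot: [0.001, 0.743, 0.669, 0.0]
ft_force: [-1.8, 1.5, 6.5]
width: 0.0255
shift tool [ 0.     -0.0006 -0.0001] turn -0.12 yaw -6.02
pos [ 0.5266 -0.1466  0.0459] F [-1.78  1.52  6.5 ] T [0.248 0.237 0.012] w 0.0255 t 3.3333 q6 -0.23 z-axis [ 1.5e-03 -4.0e-04 -1.0e+00]
t: 3.67
position: [0.5267, -0.1466, 0.0462]
tool_rot: [0.001, 0.743, 0.669, 0.0]
ft_force: [-2.5, 1.8, 9.1]
width: 0.024
shift tool [ 0.     -0.0007  0.0002] turn -0.12 yaw -6.02
pos [ 0.5267 -0.1466  0.0462] F [-2.49  1.76  9.07] T [0.283 0.477 0.035] w 0.024 t 3.6667 q6 -0.23 z-axis [ 1.8e-03 -5.0e-04 -1.0e+00]
```

```bash
python3 -m jog '[[10,0,0,-0.005,0],[10,0,0,-0.015,0],[10,0,0,-0.035,0],[10,0,0,-0.06,0],[10,0,0,-0.09,0],[10,0,0,-0.11,0],[10,0,0,-0.11,0],[10,0,0,-0.11,0]]'
python3 togo.py .55655 .2246 .156 -5.9
```

```text
t: 4.33
position: [0.5264, -0.1466, 0.1562]
tool_rot: [0.001, 0.743, 0.669, 0.001]
ft_force: [-0.0, 0.6, -2.2]
width: 0.0238
shift tool [ 3.723e-01 -9.000e-03 -1.000e-04] turn -0.13 yaw -6.03
pos [ 0.5264 -0.1466  0.1562] F [-0.05  0.61 -2.21] T [ 0.005 -0.026 -0.028] w 0.0238 t 4.3333 q6 -0.23 z-axis [ 2.3e-03 -8.0e-04 -1.0e+00]
```

```bash
python3 -m jog '[[10,0.03,0,0,0],[10,0.07,-0.002,0,0],[10,0.11,-0.004,0,0],[10,0.15,-0.005,0,0],[10,0.19,-0.005,0,0],[10,0.23,-0.006,0,0],[10,0.27,-0.007,0,0],[10,0.3,-0.008,0,0]]' >/dev/null
python3 -m jog '[[10,0.02,0,0,0],[10,0.04,-0.001,0,0],[10,0.06,-0.001,0,0],[10,0.072,-0.001,0,0],[10,0.072,-0.001,0,0],[10,0.072,-0.001,0,0],[10,0.072,-0.001,0,0]]' >/dev/null
python3 togo.py .55655 .2246 .136 -5.9
python3 - <<'E'
from h import *
t=vision.get_image("top");s=vision.get_image("scene")
p=np.array(arm.read_state()["position"])
print(p,proj(s,[p+[0,0,.029],p-[0,0,.036],[.5566,.2246,.072]]).round(1))
def c(d,x,y,w,h): return cv2.resize(d["image"][y:y+h,x:x+w],(400,300),interpolation=cv2.INTER_CUBIC)
g=np.hstack([c(t,123,205,80,60),c(s,283,90,80,60)])
cv2.imwrite("pics/z2.png",np.clip(g*1.3,0,255).astype(np.uint8))
E
```

```text
shift tool [0.0012 0.0004 0.0182] turn -0.15 yaw -6.05
pos [0.556  0.2235 0.1542] F [ 0.6   0.47 -1.75] T [ 0.005 -0.004  0.035] w 0.0238 t 5.5833 q6 0.43 z-axis [-1.e-03 -5.e-04 -1.e+00]
[0.55624849 0.22335125 0.15464463] [[329.6  94.1]
 [325.5 119.3]
 [323.3 135.8]]
```

View pics/z2.png

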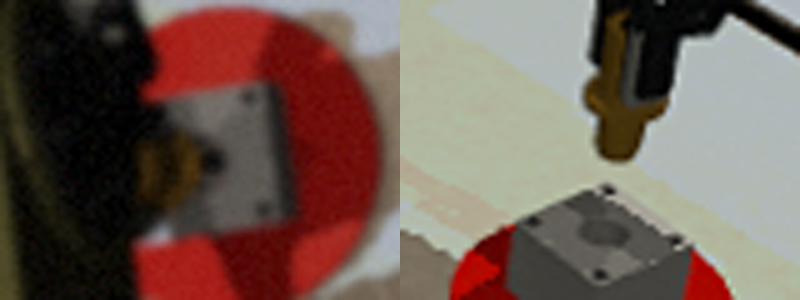

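In the scene view the shank's foot is at about (326,120), matching the projected (325.5,119.3). The bore is at (323.6,136). I'll lower to just above the mouth and compare the two.

```bash
python3 -m jog '[[10,0.001,0.0004,0.012,0],[10,0.001,0.0004,0.024,0],[10,0.001,0.0004,0.033,0],[10,0.001,0.0004,0.037,0],[10,0.001,0.0004,0.037,0],[10,0.001,0.0004,0.037,0],[10,0.001,0.0004,0.037,0]]' >/dev/null
python3 togo.py .55655 .2246 .118 -5.9
python3 - <<'E'
from h import *
t=vision.get_image("top");s=vision.get_image("scene")
p=np.array(arm.read_state()["position"])
print(p,proj(s,[p-[0,0,.005],p-[0,0,.010],p-[0,0,.036],[.5566,.2246,.072],[.5566,.2246,.076]]).round(1))
def c(d,x,y,w,h): return cv2.resize(d["image"][y:y+h,x:x+w],(w*10,h*10),interpolation=cv2.INTER_CUBIC)
g=c(s,298,100,50,50)
cv2.imwrite("pics/z3.png",np.clip(g*1.4,0,255).astype(np.uint8))
E
```

```text
shift tool [-0.0008 -0.0003  0.0002] turn -0.12 yaw -6.02
pos [0.5569 0.2254 0.1182] F [ 0.29 -0.37 -1.52] T [ 0.04  -0.014 -0.021] w 0.0244 t 6.2667 q6 0.43 z-axis [ 6.e-04  2.e-04 -1.e+00]
[0.55693825 0.22543374 0.11830707] [[326.1 121.2]
 [325.8 123. ]
 [324.3 132.2]
 [323.3 135.8]
 [323.5 134.4]]
```

View pics/z3.png

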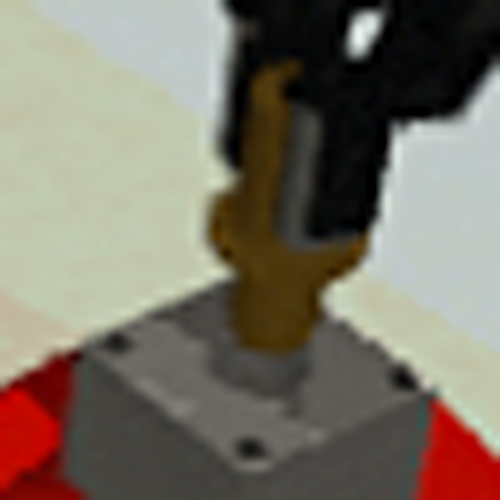

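Foot at about (325.1,132.5) px; the bore's axis at that height is near (323.9,132.4). So the bushing sits about 2–3 mm too far toward +y. Correcting −2 mm, then checking both views.

```bash
python3 -m jog '[[10,-0.0022,0,0.002,0],[10,-0.0022,0,0.002,0],[10,-0.0022,0,0.002,0],[10,-0.0022,0,0.002,0],[10,-0.0022,0,0.002,0]]' >/dev/null
python3 togo.py .55655 .2246 .118 -5.9
python3 - <<'E'
from h import *
t=vision.get_image("top");s=vision.get_image("scene")
p=np.array(arm.read_state()["position"])
A=[p-[0,0,.005],p-[0,0,.036],[.5566,.2246,.072]]
print(p,proj(s,A).round(1).tolist(),proj(t,A).round(1).tolist())
def c(d,x,y,w,h): return cv2.resize(d["image"][y:y+h,x:x+w],(400,500),interpolation=cv2.INTER_CUBIC)
g=np.hstack([c(t,143,212,40,50)*1.8,c(s,303,100,40,50)*1.6])
cv2.imwrite("pics/z4.png",np.clip(g,0,255).astype(np.uint8))
E
```

```text
shift tool [ 0.0015 -0.0001 -0.0022] turn -0.13 yaw -6.03
pos [0.5565 0.2231 0.1158] F [ 1.08 -0.12 -0.81] T [ 0.029 -0.018 -0.028] w 0.0241 t 6.7833 q6 0.43 z-axis [ 1.e-04  0.e+00 -1.e+00]
[0.55653275 0.22317872 0.11585307] [[325.0, 122.2], [323.2, 133.2], [323.3, 135.8]] [[158.0, 237.2], [162.1, 236.9], [162.4, 236.7]]
```

View pics/z4.png

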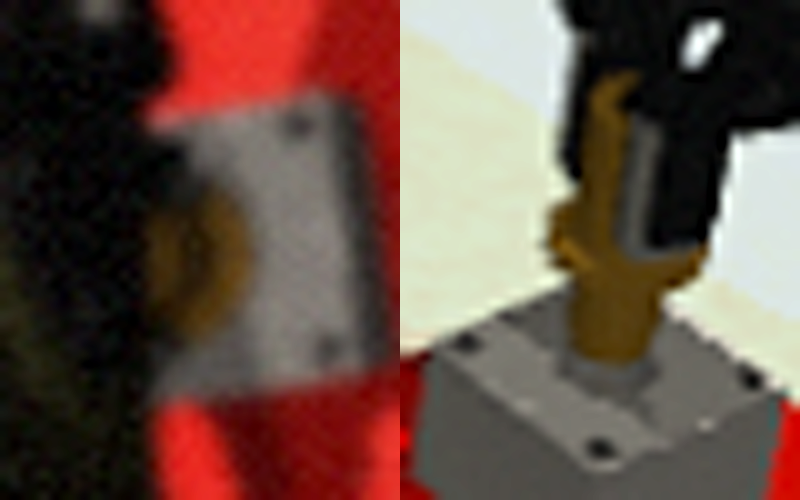

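The foot (323.75) and the bore's axis (≈323.65) now agree in scene columns, and the top-view rows agree too (≈237). Descending gently.

```bash
python3 -m jog '[[10,0,0,0.003,0],[10,0,0,0.006,0],[10,0,0,0.008,0],[10,0,0,0.009,0],[10,0,0,0.009,0],[10,0,0,0.009,0]]' >/dev/null
python3 togo.py .5565 .2232 .100 -5.9
python3 -m jog '[[10,0,0,0.001,0],[10,0,0,0.002,0],[10,0,0,0.003,0],[10,0,0,0.003,0],[10,0,0,0.003,0]]' >/dev/null
python3 togo.py .5565 .2232 .100 -5.9
```

```text
shift tool [0.0001 0.     0.0067] turn -0.13 yaw -6.03
pos [0.5565 0.2231 0.1067] F [ 0.35 -0.3  -1.47] T [-0.006  0.073 -0.017] w 0.024 t 7.3833 q6 0.43 z-axis [-1.e-04 -1.e-04 -1.e+00]
shift tool [0.0001 0.     0.0037] turn -0.13 yaw -6.03
pos [0.5565 0.2231 0.1037] F [ 0.83  0.09 -1.16] T [ 0.091 -0.003  0.051] w 0.0238 t 7.8 q6 0.43 z-axis [-2.e-04 -0.e+00 -1.e+00]
```

```bash
for i in 1 2; do :; done
python3 -m jog '[[10,0,0,0.001,0],[10,0,0,0.002,0],[10,0,0,0.002,0],[10,0,0,0.002,0]]' >/dev/null
python3 togo.py .5565 .2232 .100 -5.9
python3 -m jog '[[10,0,0,0.001,0],[10,0,0,0.002,0],[10,0,0,0.002,0],[10,0,0,0.002,0]]' >/dev/null
python3 togo.py .5565 .2232 .100 -5.9
python3 -m jog '[[10,0,0,0.001,0],[10,0,0,0.002,0],[10,0,0,0.002,0],[10,0,0,0.002,0]]' >/dev/null
python3 togo.py .5565 .2232 .100 -5.9
```

```text
shift tool [0.0001 0.     0.0017] turn -0.12 yaw -6.02
pos [0.5565 0.2231 0.1017] F [ 0.89  0.87 -1.57] T [ 0.057 -0.028 -0.013] w 0.0239 t 8.1333 q6 0.43 z-axis [-1.e-04 -1.e-04 -1.e+00]
shift tool [ 0.0001  0.     -0.0003] turn -0.13 yaw -6.03
pos [0.5564 0.2231 0.0997] F [-0.81  0.66 -1.99] T [ 0.114 -0.077 -0.054] w 0.0242 t 8.4667 q6 0.43 z-axis [-2.e-04 -0.e+00 -1.e+00]
shift tool [ 0.0001  0.     -0.0023] turn -0.13 yaw -6.03
pos [0.5565 0.2231 0.0977] F [-0.21 -0.27 -2.29] T [ 0.118 -0.07   0.033] w 0.0234 t 8.8 q6 0.43 z-axis [-1.e-04 -0.e+00 -1.e+00]
```

```bash
python3 -m jog '[[10,0,0,0.001,0],[10,0,0,0.002,0],[10,0,0,0.002,0],[10,0,0,0.002,0]]' >/dev/null
python3 togo.py .5565 .2232 .100 -5.9
python3 -m jog '[[10,0,0,0.001,0],[10,0,0,0.002,0],[10,0,0,0.002,0],[10,0,0,0.002,0]]' >/dev/null
python3 togo.py .5565 .2232 .100 -5.9
python3 - <<'E'
from h import *
t=vision.get_image("top");s=vision.get_image("scene")
def c(d,x,y,w,h): return cv2.resize(d["image"][y:y+h,x:x+w],(400,500),interpolation=cv2.INTER_CUBIC)
g=np.hstack([c(t,143,212,40,50)*1.8,c(s,303,105,40,50)*1.6])
cv2.imwrite("pics/z5.png",np.clip(g,0,255).astype(np.uint8))
E
```

```text
shift tool [ 0.0001  0.     -0.0043] turn -0.13 yaw -6.03
pos [0.5565 0.2231 0.0957] F [ 0.5   0.92 -2.82] T [ 0.177 -0.044  0.012] w 0.024 t 9.1333 q6 0.43 z-axis [-1.e-04  0.e+00 -1.e+00]
shift tool [-0.      0.     -0.0062] turn -0.12 yaw -6.02
pos [0.5565 0.2232 0.0938] F [ 0.23  2.34 -1.13] T [ 0.401 -0.095  0.037] w 0.024 t 9.4667 q6 0.43 z-axis [ 0.e+00  2.e-04 -1.e+00]
```

View pics/z5.png

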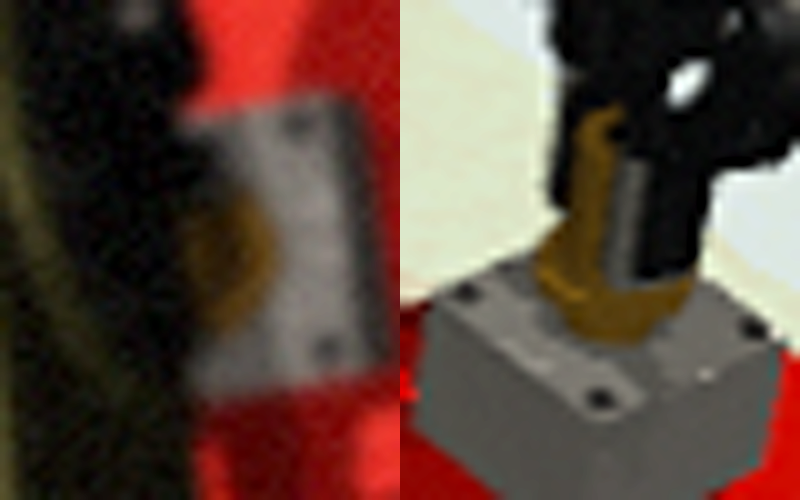

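The shank is in the bore and the shoulder is still clear above the block. A 2 N side force points +y, so I'll ease +0.4 mm and continue.

```bash
python3 -m jog '[[10,0.0005,0,0,0],[10,0.0005,0,0.001,0],[10,0.0005,0,0.001,0],[10,0.0005,0,0.001,0]]' >/dev/null
python3 togo.py .5565 .2232 .100 -5.9 | tail -1
python3 -m jog '[[10,0,0,0.0005,0],[10,0,0,0.001,0],[10,0,0,0.001,0],[10,0,0,0.001,0]]' >/dev/null
python3 togo.py .5565 .2232 .100 -5.9 | tail -1
python3 -m jog '[[10,0,0,0.0005,0],[10,0,0,0.001,0],[10,0,0,0.001,0],[10,0,0,0.001,0]]' >/dev/null
python3 togo.py .5565 .2232 .100 -5.9|tail -1
```

```text
pos [0.5566 0.2236 0.0929] F [-0.04 -0.01  1.03] T [0.13  0.129 0.02 ] w 0.0242 t 9.9 q6 0.43 z-axis [ 2.e-04 -0.e+00 -1.e+00]
pos [0.5566 0.2237 0.092 ] F [-0.74  0.24  3.69] T [ 0.091  0.082 -0.018] w 0.0241 t 10.2333 q6 0.43 z-axis [ 3.e-04  1.e-04 -1.e+00]
pos [0.5567 0.2237 0.091 ] F [-0.94  0.17  4.96] T [ 0.088  0.179 -0.008] w 0.0241 t 10.5667 q6 0.43 z-axis [ 5.e-04  1.e-04 -1.e+00]
```

```bash
for k in x; do
python3 -m jog '[[10,0,0,0.0005,0],[10,0,0,0.001,0],[10,0,0,0.001,0]]' >/dev/null
python3 togo.py 0 0 0 0 | tail -1
python3 -m jog '[[10,0,0,0.0005,0],[10,0,0,0.001,0],[10,0,0,0.001,0]]' >/dev/null
python3 togo.py 0 0 0 0 | tail -1
python3 -m jog '[[10,0,0,0.0005,0],[10,0,0,0.001,0],[10,0,0,0.001,0]]' >/dev/null
python3 togo.py 0 0 0 0 | tail -1
python3 -m jog '[[10,0,0,0.0005,0],[10,0,0,0.001,0],[10,0,0,0.001,0]]' >/dev/null
python3 togo.py 0 0 0 0 | tail -1
done
```

```text
pos [0.5566 0.2237 0.0898] F [0.59 0.27 3.97] T [0.109 0.122 0.007] w 0.0241 t 10.8167 q6 0.43 z-axis [ 2.e-04  1.e-04 -1.e+00]
pos [0.5566 0.2236 0.0889] F [-0.95  0.99  5.47] T [0.088 0.156 0.003] w 0.0237 t 11.0667 q6 0.43 z-axis [ 2.e-04  1.e-04 -1.e+00]
pos [0.5566 0.2237 0.0879] F [-1.26  0.91  5.62] T [ 0.052  0.137 -0.017] w 0.024 t 11.3167 q6 0.43 z-axis [ 4.e-04  1.e-04 -1.e+00]
pos [0.5566 0.2236 0.0869] F [-1.11  0.68  6.07] T [ 0.144  0.253 -0.001] w 0.0238 t 11.5667 q6 0.43 z-axis [ 4.e-04  1.e-04 -1.e+00]
```

```bash
python3 -m jog '[[10,0,0,0.0005,0],[10,0,0,0.001,0],[10,0,0,0.001,0]]' >/dev/null
python3 togo.py 0 0 0 0 | tail -1
python3 -m jog '[[10,0,0,0.0005,0],[10,0,0,0.001,0],[10,0,0,0.001,0]]' >/dev/null
python3 togo.py 0 0 0 0 | tail -1
python3 -m jog '[[10,0,0,0.0005,0],[10,0,0,0.001,0],[10,0,0,0.001,0]]' >/dev/null
python3 togo.py 0 0 0 0 | tail -1
python3 -m jog '[[10,0,0,0.0005,0],[10,0,0,0.001,0],[10,0,0,0.001,0]]' >/dev/null
python3 togo.py 0 0 0 0 | tail -1
```

```text
pos [0.5567 0.2237 0.0859] F [-1.42  1.11  5.14] T [ 0.073  0.141 -0.014] w 0.0238 t 11.8167 q6 0.43 z-axis [ 4.e-04  1.e-04 -1.e+00]
pos [0.5567 0.2237 0.0853] F [-2.14  0.8   9.22] T [0.079 0.439 0.065] w 0.0241 t 12.0667 q6 0.43 z-axis [ 7.e-04  2.e-04 -1.e+00]
pos [0.5568 0.2237 0.0846] F [-3.39  0.54 12.86] T [0.    0.659 0.016] w 0.0235 t 12.3167 q6 0.43 z-axis [ 9.e-04  3.e-04 -1.e+00]
pos [0.5568 0.2238 0.0837] F [-3.36 -0.4  12.6 ] T [-0.028  0.68   0.029] w 0.024 t 12.5667 q6 0.43 z-axis [ 1.e-03  4.e-04 -1.e+00]
```

```bash
python3 -m jog '[[10,0,-0.0003,0.0005,0],[10,0,-0.0003,0.001,0],[10,0,-0.0003,0.001,0]]' >/dev/null
python3 togo.py 0 0 0 0 | tail -1
python3 -m jog '[[10,0,0,0.0005,0],[10,0,0,0.001,0],[10,0,0,0.001,0]]' >/dev/null
python3 togo.py 0 0 0 0 | tail -1
python3 - <<'E'
from h import *
t=vision.get_image("top");s=vision.get_image("scene")
def c(d,x,y,w,h): return cv2.resize(d["image"][y:y+h,x:x+w],(400,500),interpolation=cv2.INTER_CUBIC)
g=np.hstack([c(t,143,212,40,50)*1.8,c(s,303,105,40,50)*1.6])
cv2.imwrite("pics/z6.png",np.clip(g,0,255).astype(np.uint8))
E
```

```text
pos [0.5568 0.2238 0.0829] F [-2.76 -1.03 13.05] T [-0.113  0.471 -0.033] w 0.0241 t 12.8167 q6 0.43 z-axis [ 1.7e-03  5.0e-04 -1.0e+00]
pos [0.5568 0.2238 0.0819] F [-2.45 -1.33 13.68] T [-0.1    0.544  0.005] w 0.0237 t 13.0667 q6 0.43 z-axis [ 1.7e-03  5.0e-04 -1.0e+00]
```

View pics/z6.png

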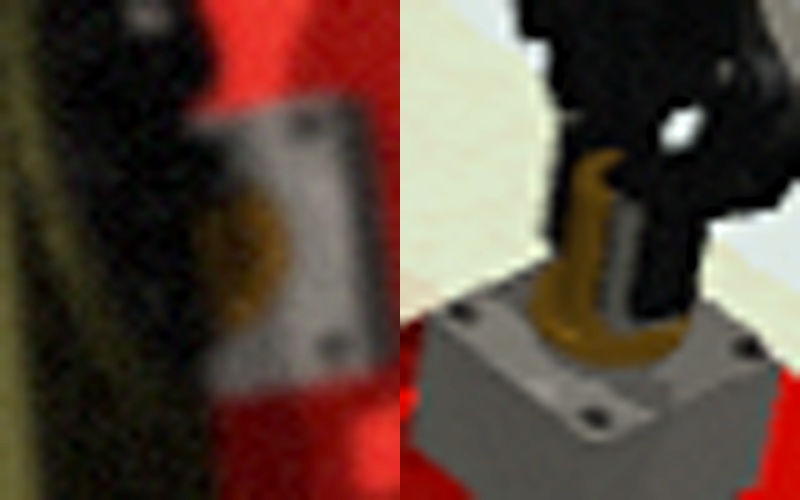

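The block has sunk about 5 mm and the shoulder's lower edge (y≈367) is about 9 zoomed pixels short of the seated position (≈376), a gap of roughly 2–3 mm. Continuing in small steps.

```bash
python3 -m jog '[[10,0,0,0.0005,0],[10,0,0,0.0005,0],[10,0,0,0.0005,0]]' >/dev/null
python3 togo.py 0 0 0 0 | tail -1
python3 -m jog '[[10,0,0,0.0005,0],[10,0,0,0.0005,0],[10,0,0,0.0005,0]]' >/dev/null
python3 togo.py 0 0 0 0 | tail -1
python3 -m jog '[[10,0,0,0.0005,0],[10,0,0,0.0005,0],[10,0,0,0.0005,0]]' >/dev/null
python3 togo.py 0 0 0 0 | tail -1
python3 -m jog '[[10,0,0,0.0005,0],[10,0,0,0.0005,0],[10,0,0,0.0005,0]]' >/dev/null
python3 togo.py 0 0 0 0 | tail -1
```

```text
pos [0.5567 0.2238 0.0814] F [-2.13 -0.38 13.06] T [-0.033  0.488 -0.008] w 0.0238 t 13.4167 q6 0.43 z-axis [ 1.6e-03  5.0e-04 -1.0e+00]
pos [0.5568 0.2238 0.0809] F [-2.8  -1.05 13.99] T [-0.08   0.572  0.045] w 0.024 t 13.6667 q6 0.43 z-axis [ 1.6e-03  5.0e-04 -1.0e+00]
pos [0.5568 0.2238 0.0805] F [-3.   -0.97 13.73] T [-0.026  0.582  0.015] w 0.0239 t 13.9167 q6 0.43 z-axis [ 1.8e-03  5.0e-04 -1.0e+00]
pos [0.5568 0.2238 0.08  ] F [-2.200e+00  1.000e-02  1.487e+01] T [-0.076  0.598 -0.018] w 0.0239 t 14.1667 q6 0.43 z-axis [ 1.7e-03  5.0e-04 -1.0e+00]
```

```bash
python3 -m jog '[[10,0,0,0.0005,0],[10,0,0,0.0005,0],[10,0,0,0.0005,0]]' >/dev/null
python3 togo.py 0 0 0 0 | tail -1
python3 -m jog '[[10,0,0,0.0005,0],[10,0,0,0.0005,0],[10,0,0,0.0005,0]]' >/dev/null
python3 togo.py 0 0 0 0 | tail -1
python3 -m jog '[[10,0,0,0.0005,0],[10,0,0,0.0005,0],[10,0,0,0.0005,0]]' >/dev/null
python3 togo.py 0 0 0 0 | tail -1
python3 -m jog '[[10,0,0,0.0005,0],[10,0,0,0.0005,0],[10,0,0,0.0005,0]]' >/dev/null
python3 togo.py 0 0 0 0 | tail -1
```

```text
pos [0.5568 0.2238 0.0795] F [-2.26 -0.08 14.62] T [-0.058  0.569 -0.025] w 0.0241 t 14.4167 q6 0.43 z-axis [ 1.7e-03  5.0e-04 -1.0e+00]
pos [0.5568 0.2238 0.079 ] F [-2.14  0.04 14.22] T [-0.092  0.594 -0.023] w 0.0237 t 14.6667 q6 0.43 z-axis [ 1.7e-03  5.0e-04 -1.0e+00]
pos [0.5568 0.2238 0.0785] F [-3.01  0.69 15.81] T [-0.139  0.589 -0.034] w 0.0241 t 14.9167 q6 0.43 z-axis [ 1.7e-03  5.0e-04 -1.0e+00]
pos [0.5568 0.2238 0.0781] F [-3.02 -0.08 15.46] T [-0.09   0.676  0.024] w 0.0241 t 15.1667 q6 0.43 z-axis [ 1.7e-03  5.0e-04 -1.0e+00]
```

```bash
python3 -m jog '[[10,0,0,0.0005,0],[10,0,0,0.0005,0],[10,0,0,0.0005,0]]' >/dev/null
python3 togo.py 0 0 0 0 | tail -1
python3 -m jog '[[10,0,0,0.0005,0],[10,0,0,0.0005,0],[10,0,0,0.0005,0]]' >/dev/null
python3 togo.py 0 0 0 0 | tail -1
python3 -m jog '[[10,0,0,0.0005,0],[10,0,0,0.0005,0],[10,0,0,0.0005,0]]' >/dev/null
python3 togo.py 0 0 0 0 | tail -1
python3 - <<'E'
from h import *
s=vision.get_image("scene")
g=cv2.resize(s["image"][105:155,298:358],(720,600),interpolation=cv2.INTER_CUBIC)*1.6
cv2.imwrite("pics/z7.png",np.clip(g,0,255).astype(np.uint8))
E
```

```text
pos [0.5568 0.2238 0.0776] F [-3.63 -0.76 14.92] T [-0.073  0.679  0.022] w 0.0237 t 15.4167 q6 0.43 z-axis [ 1.7e-03  5.0e-04 -1.0e+00]
pos [0.5568 0.2239 0.0773] F [-4.57 -0.81 16.26] T [-0.171  0.789  0.016] w 0.0239 t 15.6667 q6 0.43 z-axis [ 1.8e-03  6.0e-04 -1.0e+00]
pos [0.5568 0.2238 0.0769] F [-4.51 -1.51 19.86] T [-0.191  0.933  0.019] w 0.0242 t 15.9167 q6 0.43 z-axis [ 1.9e-03  6.0e-04 -1.0e+00]
```

View pics/z7.png

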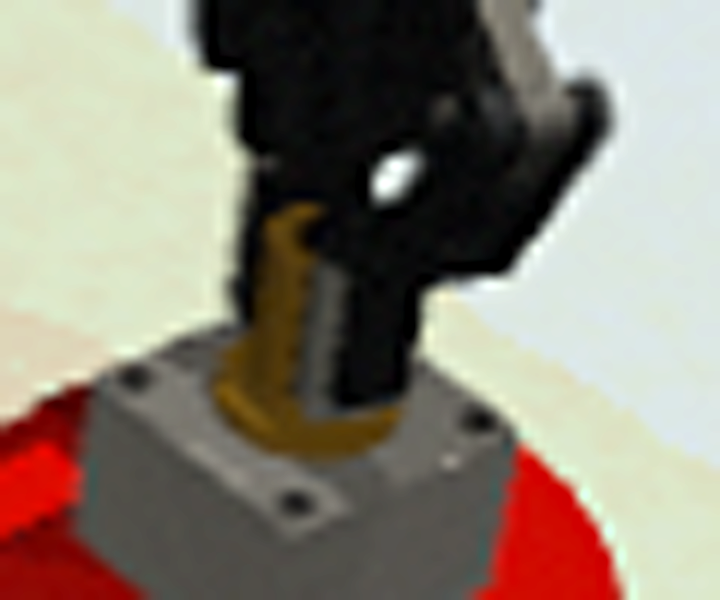

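Visually the shoulder's front edge (y≈458) meets the seated prediction (≈454), and the force jumped at cushion stiffness (3.6 N in 0.4 mm). One small extra press to confirm.

```bash
python3 togo.py 0 0 0 0 | tail -1
python3 -m jog '[[10,0,0,0.0002,0],[10,0,0,0.0002,0],[10,0,0,0.0002,0]]' >/dev/null
python3 togo.py 0 0 0 0 | tail -1
python3 -m jog '[[10,0,0,0,0],[10,0,0,0,0],[10,0,0,0,0],[10,0,0,0,0]]' >/dev/null
python3 togo.py 0 0 0 0 | tail -1
```

```text
pos [0.5568 0.2239 0.0769] F [-3.94 -0.5  17.95] T [-0.163  0.915 -0.002] w 0.0238 t 15.9667 q6 0.43 z-axis [ 1.9e-03  6.0e-04 -1.0e+00]
pos [0.5568 0.2239 0.0768] F [-4.47 -0.73 19.56] T [-0.182  0.994 -0.008] w 0.0242 t 16.2167 q6 0.43 z-axis [ 2.e-03  6.e-04 -1.e+00]
pos [0.5568 0.2239 0.0768] F [-5.44 -1.17 18.3 ] T [-0.155  1.028 -0.013] w 0.0241 t 16.55 q6 0.43 z-axis [ 2.e-03  7.e-04 -1.e+00]
```

```bash
python3 -m jog '[[10,0,0,0.0003,0],[10,0,0,0.0003,0],[10,0,0,0.0003,0]]' >/dev/null
python3 togo.py 0 0 0 0 | tail -1
python3 -m jog '[[10,0,0,0,0],[10,0,0,0,0]]' >/dev/null
python3 togo.py 0 0 0 0 | tail -1
```

```text
pos [0.5569 0.2239 0.0766] F [-5.89 -0.39 19.85] T [-0.184  1.088  0.045] w 0.024 t 16.8 q6 0.43 z-axis [ 2.1e-03  7.0e-04 -1.0e+00]
pos [0.5569 0.2239 0.0766] F [-5.78 -1.38 20.23] T [-0.144  1.11   0.013] w 0.0237 t 16.9667 q6 0.43 z-axis [ 2.1e-03  7.0e-04 -1.0e+00]
```

Slope is about 5.4 N/mm, which is the cushion's stiffness, so the shoulder is bottomed at a push of about 22 N. Taking off the side load, easing up and releasing.

```bash
python3 -m jog '[[10,0,-0.0006,0,0],[10,0,-0.0006,0,0],[10,0,-0.0006,0,0]]' >/dev/null
python3 togo.py 0 0 0 0 | tail -1
python3 -m jog '[[10,0,0,-0.001,0],[10,0,0,-0.002,0],[10,0,0,-0.002,0],[10,0,0,-0.002,0]]' >/dev/null
python3 togo.py 0 0 0 0 | tail -1
```

```text
pos [0.5567 0.2239 0.0768] F [-3.   -2.04 20.03] T [-0.268  0.607 -0.012] w 0.0238 t 17.2167 q6 0.43 z-axis [ 3.3e-03  8.0e-04 -1.0e+00]
pos [0.5566 0.2238 0.078 ] F [ 1.04 -0.51 11.53] T [-0.079 -0.048  0.019] w 0.0237 t 17.55 q6 0.43 z-axis [ 2.8e-03  6.0e-04 -1.0e+00]
```

```bash
python3 -m jog '[[10,0,0,-0.001,0],[10,0,0,-0.0018,0],[10,0,0,-0.0018,0],[10,0,0,-0.0018,0]]' >/dev/null
python3 togo.py 0 0 0 0 | tail -1
python3 -m jog '[[50,0,0,0,0],[50,0,0,0,0],[50,0,0,0,0],[50,0,0,0,0],[50,0,0,0,0],[50,0,0,0,0]]' 20 >/dev/null
python3 togo.py 0 0 0 0 | tail -1
python3 - <<'E'
from h import *
s=vision.get_image("scene")
g=cv2.resize(s["image"][105:155,298:358],(720,600),interpolation=cv2.INTER_CUBIC)*1.6
cv2.imwrite("pics/z8.png",np.clip(g,0,255).astype(np.uint8))
E
```

```text
pos [0.5564 0.2237 0.0792] F [ 3.1  -0.4   6.28] T [ 0.047 -0.553 -0.072] w 0.0238 t 17.8833 q6 0.43 z-axis [ 2.2e-03  4.0e-04 -1.0e+00]
pos [0.5555 0.2237 0.0784] F [0.02 0.52 0.85] T [-0.02   0.036  0.044] w 0.0428 t 18.3833 q6 0.43 z-axis [-3.e-04 -1.e-04 -1.e+00]
```

View pics/z8.png

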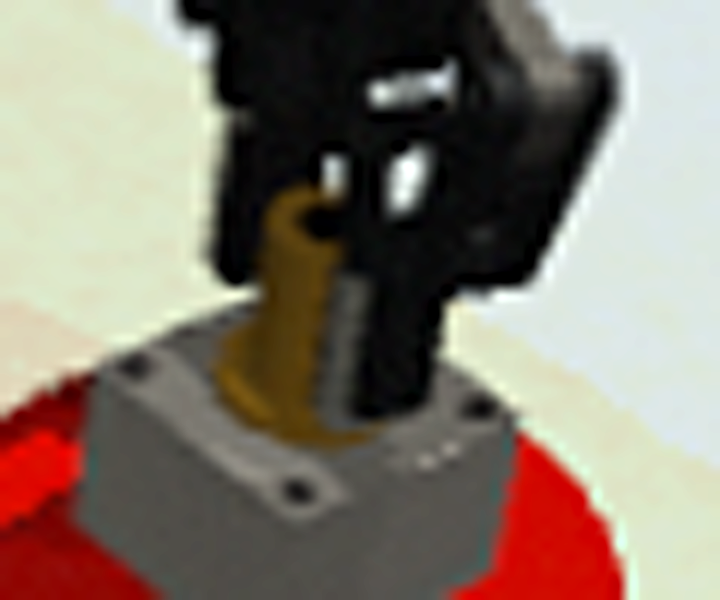

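Released: shoulder edge (y≈443) matches the seated prediction (442). Retreating straight up and taking a final look.

```bash
python3 -m jog '[[55,0,0,-0.01,0],[55,0,0,-0.03,0],[55,0,0,-0.06,0],[55,0,0,-0.1,0],[55,0,0,-0.14,0],[55,0,0,-0.14,0]]' >/dev/null
python3 -m jog '[[55,-0.04,0,0,0],[55,-0.08,0,0,0],[55,-0.12,0,0,0],[55,-0.15,0,0,0],[55,-0.15,0,0,0],[55,-0.15,0,0,0]]' >/dev/null
python3 togo.py 0 0 0 0 | tail -1
python3 - <<'E'
from h import *
s=vision.get_image("scene");t=vision.get_image("top")
g=np.hstack([cv2.resize(s["image"][100:150,298:338],(400,500),interpolation=cv2.INTER_CUBIC)*1.3,cv2.resize(t["image"][212:262,143:183],(400,500),interpolation=cv2.INTER_CUBIC)*1.5])
cv2.imwrite("pics/z9.png",np.clip(g,0,255).astype(np.uint8))
E
```

```text
pos [0.5399 0.0734 0.2194] F [ 0.17  0.94 -0.83] T [-0.017 -0.009 -0.013] w 0.0465 t 19.4333 q6 0.18 z-axis [ 1.e-03  1.e-04 -1.e+00]
```

View pics/z9.png

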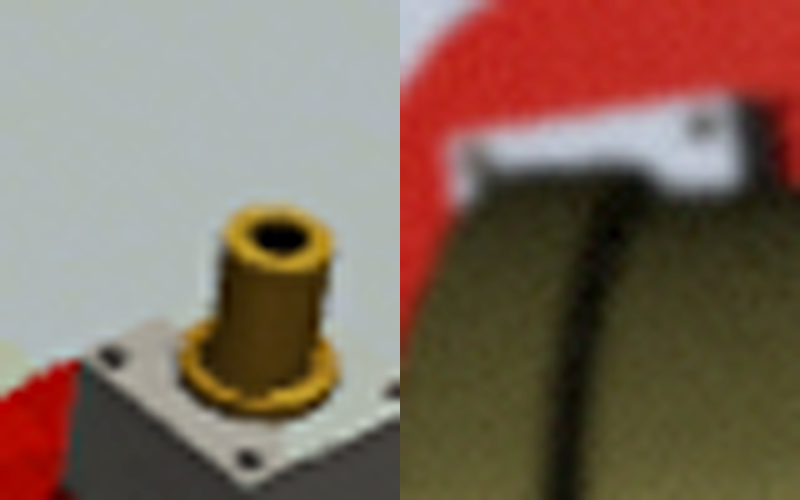

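```bash
python3 - <<'E'
from h import *
s=vision.get_image("scene")
a=np.linspace(0,2*np.pi,73)
g=cv2.cvtColor(s["image"],cv2.COLOR_BGR2HSV)
m=((g[...,0]>10)&(g[...,0]<35)&(g[...,1]>130)).astype(np.uint8)
m[:100]=0;m[150:]=0;m[:,:300]=0;m[:,345:]=0
y,x=np.nonzero(m);print("brass bbox",x.min(),x.max(),y.min(),y.max())
for z in (.066,.067,.068,.069,.070):
    # bore pos from hole centres, at height z
    px=np.array([253,373.5])/10-.45+[298,100]
    c=at_z(s,px,z)
    for gap in(0,.002):
        ring=lambda r,h:proj(s,np.c_[c[0]+r*np.cos(a),c[1]+r*np.sin(a),np.full(73,c[2]+h)])
        R=np.vstack([ring(.019,gap),ring(.013,.039+gap),ring(.019,.005+gap)])
        b=(R-[298,100]+.45)*10
        print(z,gap,c[:2].round(4),"crop x",b[:,0].min().round(),b[:,0].max().round(),"y",b[:,1].min().round(),b[:,1].max().round(), "top ctr",((proj(s,c+[0,0,.039+gap])-[298,100]+.45)*10).round())
E
```

```text
brass bbox 316 331 121 141
0.066 0 [0.5535 0.2262] crop x 173.0 336.0 y 205.0 423.0 top ctr [[275. 238.]]
0.066 0.002 [0.5535 0.2262] crop x 174.0 338.0 y 198.0 416.0 top ctr [[277. 230.]]
0.067 0 [0.5546 0.2254] crop x 173.0 337.0 y 205.0 423.0 top ctr [[275. 237.]]
0.067 0.002 [0.5546 0.2254] crop x 174.0 338.0 y 198.0 416.0 top ctr [[277. 230.]]
0.068 0 [0.5557 0.2246] crop x 173.0 337.0 y 205.0 423.0 top ctr [[276. 237.]]
0.068 0.002 [0.5557 0.2246] crop x 174.0 338.0 y 197.0 416.0 top ctr [[277. 230.]]
0.069 0 [0.5568 0.2238] crop x 172.0 337.0 y 204.0 423.0 top ctr [[276. 237.]]
0.069 0.002 [0.5568 0.2238] crop x 173.0 338.0 y 197.0 416.0 top ctr [[277. 230.]]
0.07 0 [0.5579 0.2229] crop x 172.0 337.0 y 204.0 423.0 top ctr [[276. 237.]]
0.07 0.002 [0.5579 0.2229] crop x 173.0 338.0 y 197.0 416.0 top ctr [[277. 229.]]
```

```bash
python3 -c "
from bench import arm
print(arm.read_state()['t']); print(arm.close_job())"
```

```text
19.5833
the job is handed in; nothing more can be done
None
```

I took the bushing from the wooden block, pressed its shank into the bearing block's bore, let go and backed away. I handed the job in at about 19.6 s of the 64 s allowed.

**Pressing:** The force stayed nearly flat at about 14–17 N while the shank went through the tight ring. It then rose at the cushion's own stiffness, about 5.4 N/mm, so I took that as the shoulder bottoming. The readings peaked at about 20 N, which is a push of about 22 N after allowing for the tool offset. A small side load (up to about 6 N, 2 mrad tilt) built up at the end. I took most of it off before releasing.

**Last checks:**
- **Fit:** The released bushing matches the zero-gap prediction in the scene camera: head top predicted at (276,237) and seen at (277,237) in zoomed pixels. A 2 mm gap would have shown at about 230. The shoulder's lower edge was less clean: I read it at 418 by eye, between the zero-gap prediction (423) and the 2 mm one (416). I relied on the head top and the force rise. The picture only resolves about 0.5 mm.
- **Top view:** The arm hid the bushing from the top camera in the last picture, so that camera adds nothing to the final check.
- **Other objects:** I did not take a last picture of the punch, spool and cone. The wrist force gave no sign of contact with them.

I viewed 12 pictures, two over the budget.

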